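# Pebbles to the viewing tube

## Robot

A 6-joint arm with a two-finger parallel gripper is mounted at the origin on the work surface. World frame = base frame: x ahead of the robot, y to its left, z up, the work surface at z = 0. Lengths are in m, angles in rad, forces in N, time in s.
With the tool pointing down it reaches from about 0.375 to 0.9 m from the base axis. Payload 3.1 kg.
Tool frame: the origin (TCP) lies between the finger pads; the fingertips stand 8 mm ahead of it and the grasp point (between the pads) lies 11 mm behind it; z points along the fingers, y is the line along which they close (so a half turn about z gives the same grasp; the last joint's range is limited). The gripper opens to 85 mm and grips with 20 to 120 N. Pads are 22 mm wide; open, the fingers measure 114 mm over their backs; the gripper's body (76 mm by 85 mm) begins 54 mm behind the grasp point. The pads swing forward as they close: fully open they stand 13 mm farther back than shut.
Start: joints at [1.036, 0.527, 1.433, -0, 1.181, -0.178], TCP at [0.218, 0.586, 0.239] pointing down, gripper open.
Joint ranges: [-3.08, 3.08], [-0.75, 2.2], [0.22, 2.44], [-1.43, 4.57], [0, 2.65], [-2.85, 2.85]. Speed limits (rad/s): [2.79, 2.79, 3.14, 3.14, 3.14, 3.14].

## Interface

Orientations are given as a unit quaternion [x, y, z, w].
In Python, from station import readout, cams, sign_off gives the robot as it stands.
- The arm moves only by the tool send_rows, never from a script. Its argument "commands" is text: rows parted by semicolons, each of 5 numbers parted by spaces: the finger opening in mm, from 0 to 85.4, then the shift along the tool's x, y, z each as a share of 0.02 m, from -1 to 1, then the turn about the tool's z as a share of 4 degrees, from -1 to 1. In form: grip dx dy dz spin; .... A call has 1 to 20 rows; each row shifts and turns the commanded pose from where the row before left it, along the tool's axes as they then stand; what a row does not reach is not made up. A row lasts 1/12 s, in which the tool goes at most 41.7 mm and 7.16 degrees, less where a joint would pass 70% of its speed; a pose out of reach is approached as far as the arm can. A call with a number of a shift or a turn outside -1 to 1 is refused whole. A call with a gripper value outside its range is refused whole. The fingers move at their own pace and stop on an object; "grip_force" is the grip in N (left out, the last holds). Time passes only in rows, so rows that do not move let the fingers close. It gives the time, the measured TCP pose, the force, the opening and the grip force at its end, in the units of the state.
- readout.sense(): the state, without advancing time (a new reading comes with each control period).
- cams.snapshot(name): name is "scene" or "side" or "wrist"; returns a dict with "pixels" (420x560x3 uint8, red, green, blue), "intrinsics" (3x3 intrinsics, pixels), "eye" and "rotation" of the camera in the world. Camera axes: x right, y down, z forward; pixel columns grow to the right and rows downward; lengths in m; the calibration is good to about 2 mm. A picture is of the moment at which its call begins. There is no depth.
- sign_off(): hands the job in; it is judged then, once.
The state is a dict: "t": time; "q": joint angles; "qd": joint speeds; "tau": joint torques, N m; "tcp_pos": TCP position; "tool_rot": TCP orientation; "force": force on the tool from outside, world axes, zero at the start; "ft_torque": the same for the moment, N m; "finger_gap": opening from 0.0 (shut) to 1.0 (fully open); "gripper_force": force on a finger pad.
Only numpy, scipy, OpenCV 4.12 (cv2) and the standard library are available. Lean on these libraries where they do the work, as an engineer would, in place of code of your own. Each camera call takes 0.05 s, during which the arm holds its last target. There are 200 camera calls.

## Task

Carry the aluminium specimen tray to the cam-lift stand and tip its four pond pebbles into the stand's grey tub, then set the empty tray down flat on the table, clear of the stand. Then swing the stand's cam lever up to its highest lift, where the lever stands straight up, and finish while still holding it there: it springs back if you let go. Leave the beaker, the slide case and the little bottle where they are.

Things in the scene. Friction and masses are not known exactly. Their poses are not given: they have to be found in the camera images.
- tray: The loose specimen tray, bare aluminium, 76 mm (its x) by 120 mm (its y), about 0.15 kg. Origin at the centre of its underside, z up. Floor 3 mm thick, slick; side walls 18 mm high along its two long sides (x = +-38 mm). Its -y end is open (the pouring lip, no wall, at y = -60 mm); at its +y end stands a black upright grip plate. Starts flat, left of the stand, lip towards it.
- tray_grip (a point): Where to pinch the tray: the middle of the black upright grip plate, 60 mm above the tray's underside and 55 mm from the tray's origin along its +y. The plate is 10 mm thick (along the tray's y), 50 mm wide (along its x), its top edge 80 mm above the tray's underside. Axes as tray.
- tray_lip (a point): Middle of the tray's open pouring lip, on the underside: 60 mm from the tray's origin along -y. Axes as tray.
- stand: The cam-lift inspection stand, fixed to the table. Origin on the table under the middle of its tub; z up. White base plate 170 x 140 mm. The tub sits on it on the cam; the cam lever is on its -y side; on its +x side (away from the robot) stands a 216 mm post with a slanted black viewing tube, whose nearest parts are 80 mm from the tub's centre in x and above 0.15 m. Keep clear of the tube.
- tub_in (a point): Centre of the inner floor of the grey open tub on the stand. Inside 116 mm (stand x) by 112 mm (stand y), walls 4 mm thick, rim 34 mm above this point. The floor is 92 mm above the table with the lever at rest, and about 12 mm higher at full lift. The tub only moves straight up and down. Axes as stand.
- lever (a joint): Angle of the cam lever (rad). 0 = at rest against its stop, pointing towards the stand's -x and 0.35 rad (20 degrees) above level. It grows as the lever swings up and over towards the stand's +x. The cam's lift is greatest at 1.22, where the lever stands straight up; beyond that (stop at 2.1) the tub sinks again. A return spring always drives the lever back to 0 when let go: about 0.8 N at the grip at rest, about 2 N when upright (plus the tub's weight, under 1 N).
- lever_grip (a point): Middle of the lever's black round grip bar, 16 mm in diameter, lying along the stand's y; 100 mm from the pivot axis. The bar is free over 62 mm, from 34 mm on the +y side of this point (where the flat steel lever arm is) to 28 mm on the -y side. 89 mm above the table at rest, 155 mm upright. It can be pinched from above across the bar and turns freely between the fingers as the lever swings.
- lever_pivot (a point): Point on the lever's pivot axis (along the stand's y), beside the grip bar's middle, 55 mm above the table: the grip bar circles this point at 100 mm.
- pebble0_center (a point): Centre of one of the four rounded grey-white stone pebbles, about 23 mm across and 17 mm high, about 18 g. On the tray they start to slide at 17 to 25 degrees of tilt and run off within a second at 45 to 50.
- pebble1_center (a point): Centre of one of the four rounded grey-white stone pebbles, about 23 mm across and 17 mm high, about 18 g. On the tray they start to slide at 17 to 25 degrees of tilt and run off within a second at 45 to 50.
- pebble2_center (a point): Centre of one of the four rounded grey-white stone pebbles, about 23 mm across and 17 mm high, about 18 g. On the tray they start to slide at 17 to 25 degrees of tilt and run off within a second at 45 to 50.
- pebble3_center (a point): Centre of one of the four rounded grey-white stone pebbles, about 23 mm across and 17 mm high, about 18 g. On the tray they start to slide at 17 to 25 degrees of tilt and run off within a second at 45 to 50.
- beaker: Bystander: glass beaker, 68 mm across, 85 mm high; origin under its centre.
- slide_case: Bystander: flat grey plastic slide case 30 x 80 x 22 mm; origin under its centre.
- oil_bottle: Bystander: small amber glass bottle with black cap, 28 mm across, 50 mm high; origin under its centre.
Things that resemble listed ones, but are neither listed nor needed, are in the scene too. Leave any orange look-alike of the tray alone.

How it is judged:
By the outcome, as a careful person would: the job done as asked, in the order asked, and still so for the second after the job is handed in, while the arm keeps its last pose, push and grip.
It also fails if it takes over 72 s, if anything falls off the work surface, if the arm or the gripper's body presses on something with over 40 N, if the wrist force passes 120 N, or if a joint passes its speed limit or range.

## Working session

There is one attempt and no reset: what is moved stays moved. The work goes in short steps, Python scripts to look and compute and a tool call to move; the robot and the scene stay as the last step left them, time stands still between calls to the robot, and variables do not carry over. Pictures are saved under pics/ and viewed, at most 10 in all, crops included, and the job is handed in when it is done.

Besides the shell and the picture viewer there is one more tool, called after ">>>" by a JSON object that holds its "op" and its "data", one argument or row to a line. send_rows: Moves the arm, as the interface text tells. Its arguments: {"type":"object","properties":{"commands":{"type":"string"},"grip_force":{"type":"number"}},"required":["commands"]}

```bash
mkdir -p pics; ls
python3 - <<'E'
from station import readout,cams
import cv2,numpy as np
s=readout.sense(); print({k:np.round(v,3).tolist() for k,v in s.items()})
ims=[]
for n in["scene","side"]:
    c=cams.snapshot(n); np.savez(f"pics/{n}0.npz",**c); 
    cv2.imwrite(f"pics/{n}0.png",c["pixels"][:,:,::-1]); print(n,np.round(c["eye"],3),np.round(c["rotation"],3).tolist(),np.round(c["intrinsics"],1).tolist())
E
```

```text
pics
{'t': 0.0, 'q': [1.035, 0.528, 1.434, 0.0, 1.181, -0.178], 'qd': [0.002, 0.001, 0.001, 0.0, 0.0, 0.001], 'tau': [-0.001, -44.234, -17.803, -0.0, 0.008, 0.0], 'tcp_pos': [0.218, 0.585, 0.238], 'tool_rot': [0.177, 0.984, -0.001, -0.0], 'force': [0.81, 0.833, -0.299], 'ft_torque': [-0.038, 0.026, 0.03], 'gripper_force': 0.0, 'finger_gap': 1.001}
scene [ 1.011 -0.663  1.027] [0.899, 0.252, -0.099, -0.344] [[485.1, 0.0, 275.2], [0.0, 485.1, 206.9], [0.0, 0.0, 1.0]]
side [ 0.101 -0.518  0.822] [0.873, -0.32, 0.132, -0.343] [[436.1, 0.0, 286.2], [0.0, 436.1, 208.1], [0.0, 0.0, 1.0]]
```

View pics/scene0.png

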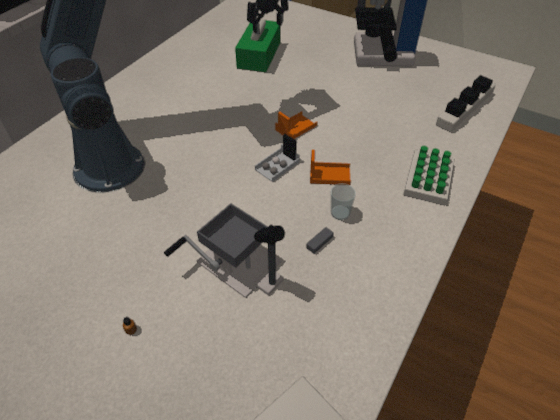

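View pics/side0.png

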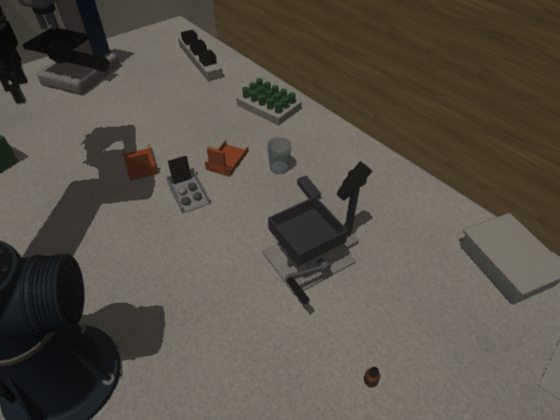

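The scene view shows the tray at about (278,162) with its black plate at (290,148), the tub at (233,233), and the lever bar at (175,246). The side view shows the tray at (187,190), its plate at (179,169), the tub at (307,230), and the bar at (298,290). Next I'll look at enlarged crops.

```bash
cat > h.py <<'E'
import numpy as np
from scipy.spatial.transform import Rotation as R
def cam(n): return np.load(f"pics/{n}.npz")
def ray(c,p):
    d=np.linalg.solve(c["intrinsics"],[p[0],p[1],1]); q=np.array(c["rotation"])
    M=R.from_quat(q) if q.ndim==1 else R.from_matrix(q)
    return np.array(c["eye"]),M.apply(d)
def onz(c,p,z):
    e,d=ray(c,p); return e+d*(z-e[2])/d[2]
def tri(c1,p1,c2,p2):
    e1,d1=ray(c1,p1);e2,d2=ray(c2,p2)
    s=np.linalg.lstsq(np.c_[d1,-d2],e2-e1,rcond=None)[0]
    a,b=e1+s[0]*d1,e2+s[1]*d2; return (a+b)/2,np.linalg.norm(a-b)
E
python3 - <<'E'
import cv2,numpy as np
a=cv2.imread("pics/scene0.png");b=cv2.imread("pics/side0.png")
def cr(i,x,y,w,h): return cv2.resize(i[y:y+h,x:x+w],(400,300),interpolation=cv2.INTER_CUBIC)
o=np.vstack([np.hstack([cr(a,240,125,80,60),cr(a,155,195,133,100)]),np.hstack([cr(b,150,150,80,60),cr(b,255,160,133,150*2//3)])])
o=cv2.convertScaleAbs(o,alpha=1.5)
cv2.putText(o,"",(0,0),0,1,(0,0,0))
cv2.imwrite("pics/crop1.png",o)
E
```

```text
(no output)
```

View pics/crop1.png

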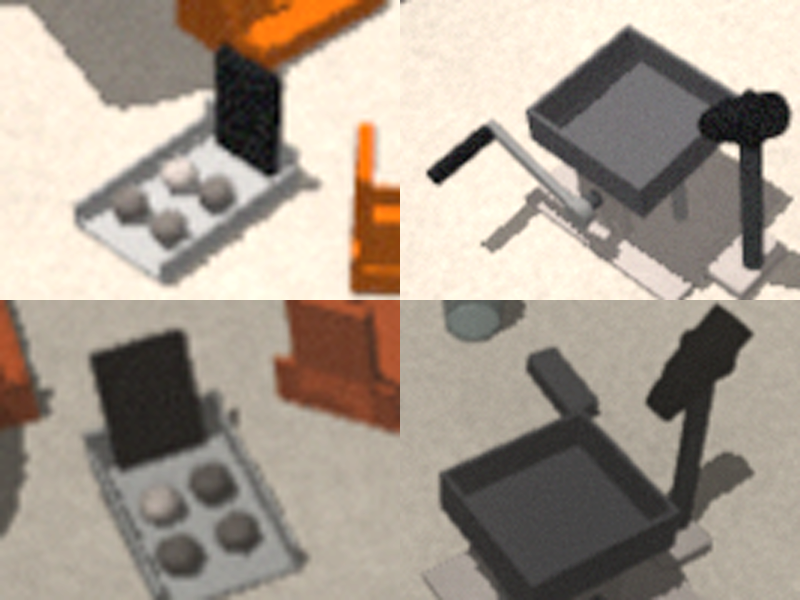

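Run:
```python
from h import *
a=cam("scene0");b=cam("side0")
P=lambda n,v:print(n,np.round(v,4))
for n,p,q in[("TL",(284.4,134),(168.4,160.8)),("TR",(296,141),(187,156.4)),("BR",(295.2,159.4),(191,179)),("BL",(283.4,153),(173.6,183.4)),("bar far",(165.6,253.8),(307,302)),("bar near",(184.9,238.9),(290,278))]:
    v,e=tri(a,p,b,q);P(n,v);print(e)
for p in[(256,170),(272.6,181.6)]:P("lip scene",onz(a,p,0))
P("lip side",onz(b,(210.6,203.4),0))
for p in[(197.6,231.6),(231.5,204),(235.8,258.2)]:P("tub sc",onz(a,p,.126))
for p in[(268.6,217.3),(314.8,198.3),(348,231.7),(298.2,255)]:P("tub si",onz(b,p,.126))
for p in[(323,190),(318,171),(338,262)]:pass
P("beaker",onz(a,(341,213),0));P("case",onz(a,(320,240),.022));P("bottle",onz(a,(130,330),0))
for p in[(311,183),(349,184),(313,152)]:P("orange",onz(a,p,0))
for p in[(276,129),(317,127),(299,139),(279,115)]:P("orange2",onz(a,p,0))
```

```text
TL [0.4333 0.3268 0.0814]
0.0003604495788462509
TR [0.4801 0.3145 0.081 ]
0.004012385402211175
BR [0.4783 0.3154 0.003 ]
0.007816046859293244
BL [0.4313 0.3247 0.0046]
0.0018190363297424595
bar far [ 0.423  -0.2136  0.091 ]
0.0026221093396056887
bar near [ 0.4337 -0.1524  0.0907]
0.00010782171103808305
lip scene [0.3963 0.2205 0.    ]
lip scene [0.4659 0.2041 0.    ]
lip side [0.4679 0.2009 0.    ]
tub sc [ 0.4676 -0.1385  0.126 ]
tub sc [ 0.486  -0.0233  0.126 ]
tub sc [ 0.5901 -0.1557  0.126 ]
tub si [ 0.4838 -0.0233  0.126 ]
tub si [ 0.5989 -0.0451  0.126 ]
tub si [ 0.5854 -0.1609  0.126 ]
tub si [ 0.4657 -0.1394  0.126 ]
beaker [0.6959 0.1973 0.    ]
case [0.6973 0.0656 0.022 ]
bottle [ 0.437  -0.3807  0.    ]
orange [0.5669 0.2581 0.    ]
orange [0.6654 0.3126 0.    ]
orange [0.5062 0.3827 0.    ]
orange2 [0.3463 0.4202 0.    ]
orange2 [0.4582 0.4996 0.    ]
orange2 [0.437 0.415 0.   ]
orange2 [0.3159 0.4899 0.    ]
```

Crop findings: the tray yaw is about -14°, with the plate at about (0.458, 0.322). The tub centre is about (0.534, -0.091) with a yaw of -9°, and the bar middle is about (0.428, -0.183).

The tool can't be tilted. I'll pinch the plate across its 50 mm width with its long axis along tray x, so the tray can swing lip-down about the pads when the grip is loosened.

>>> {"op": "send_rows", "data": {
  "commands": "75 0 0 0 1;75 0 0 0 1;75 0 0 0 1;75 0 0 0 1;75 0 0 0 1;75 0 0 0 1;75 0 0 0 1;75 0 0 0 1;75 0 0 0 1;75 0 0 0 1;75 0 0 0 1;75 0 0 0 1;75 0 0 0 1;75 0 0 0 1;75 0 0 0 1;75 0 0 0 1;75 0 0 0 1;75 0 0 0 1;75 0 0 0 1;75 0 0 0 0.9"
}}

```text
t: 1.77
tcp_pos: [0.218, 0.5853, 0.2387]
tool_rot: [0.767, 0.641, -0.001, 0.0]
force: [0.1, -0.1, -0.3]
finger_gap: 0.876
gripper_force: 0.0
```

```bash
cat >> h.py <<'E'
def go(target,s=None):
    "shift to target TCP in tool axes, units of 20 mm"
    from station import readout
    s=s or readout.sense(); M=R.from_quat(s["tool_rot"]).as_matrix()
    print("t",round(s["t"],2),"tcp",np.round(s["tcp_pos"],4),"theta",round(np.degrees(np.arctan2(M[1,0],M[0,0])),1),"zax",np.round(M[:,2],3),"q6",round(s["q"][5],2),"gap",round(s["finger_gap"],3),"F",np.round(s["force"],1))
    print("need",np.round(M.T@(np.array(target)-s["tcp_pos"])/.02,2))
E
python3 -c "
from h import *
go([.458,.322,.15])"
```

```text
t 1.77 tcp [0.218  0.5853 0.2387] theta 79.8 zax [-0.001 -0.001 -1.   ] q6 1.21 gap 0.876 F [ 0.1 -0.1 -0.3]
need [-10.82  14.15   4.44]
```

>>> {"op": "send_rows", "data": {
  "commands": "75 -0.7 0.9 0.1 0;75 -0.7 0.9 0.3 0;75 -0.7 0.9 0.3 0;75 -0.7 0.9 0.3 0;75 -0.7 0.9 0.3 0;75 -0.7 0.9 0.3 0;75 -0.7 0.9 0.3 0;75 -0.7 0.9 0.3 0;75 -0.7 0.9 0.3 0;75 -0.7 0.9 0.3 0;75 -0.7 0.9 0.3 0;75 -0.7 0.9 0.3 0;75 -0.7 0.9 0.3 0;75 -0.7 0.9 0.3 0;75 -0.7 0.9 0.3 0;75 -0.3 0.65 0.2 0;75 0 0 0 0.95;75 0 0 0 0;75 0 0 0 0"
}}

```text
t: 3.35
tcp_pos: [0.4591, 0.3237, 0.1491]
tool_rot: [0.787, 0.617, -0.0, -0.0]
force: [0.2, -0.3, 0.3]
finger_gap: 0.886
gripper_force: 0.0
```

Run:
```python
from h import *
from station import cams
import cv2
go([.458,.322,.15])
c=cams.snapshot("wrist");np.savez("pics/wrist1.npz",**c);cv2.imwrite("pics/wrist1.png",c["pixels"][:,:,::-1])
```

```text
t 3.35 tcp [0.4591 0.3237 0.1491] theta 76.2 zax [-0.001 -0.    -1.   ] q6 0.66 gap 0.886 F [ 0.2 -0.3  0.3]
need [-0.1  -0.03 -0.05]
```

View pics/wrist1.png

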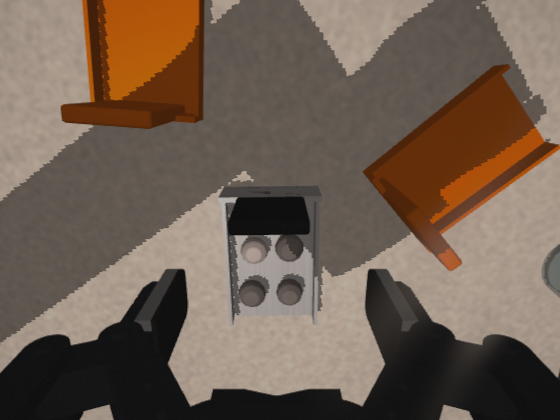

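Run:
```python
from h import *
c=cam("wrist1");print(c["eye"],ray(c,(280,210))[1])
for z in(.08,.003):
  for p in[(233,198),(307,198),(229,233),(310,233)]:print(z,np.round(onz(c,p,z),4))
for p in[(222,187),(320,187),(233,324),(316,324)]:print("corner z.018",np.round(onz(c,p,.018),4))
```

```text
[0.47904028 0.40057676 0.28329152] [-0.06651054 -0.31526447 -0.94681056]
0.08 [0.4397 0.3467 0.08  ]
0.08 [0.4819 0.3363 0.08  ]
0.08 [0.4313 0.3259 0.08  ]
0.08 [0.4789 0.3143 0.08  ]
0.003 [0.4249 0.3263 0.003 ]
0.003 [0.483 0.312 0.003]
0.003 [0.4132 0.2977 0.003 ]
0.003 [0.4789 0.2816 0.003 ]
corner z.018 [0.422  0.3406 0.018 ]
corner z.018 [0.4942 0.3229 0.018 ]
corner z.018 [0.3966 0.2209 0.018 ]
corner z.018 [0.4662 0.2039 0.018 ]
```

The wrist view shows the tray under the open fingers, with the plate at (270,215). The refined plate centre is (0.4565, 0.326). Next I'll descend and close on it.

>>> {"op": "send_rows", "data": {
  "commands": "75 0.08 -0.15 0.4 0;75 0 0 0.6 0;75 0 0 0.6 0;75 0 0 0.6 0;75 0 0 0.6 0;75 0 0 0.6 0;75 0 0 0.6 0;75 0 0 0.6 0;75 0 0 0.6 0;75 0 0 0.45 0;75 0 0 0 0;40 0 0 0 0;40 0 0 0 0;40 0 0 0 0;40 0 0 0 0;40 0 0 0 0;40 0 0 0 0;40 0 0 0 0;40 0 0 0 0",
  "grip_force": 120
}}

```text
t: 4.98
tcp_pos: [0.4572, 0.3262, 0.0371]
tool_rot: [0.787, 0.617, 0.001, 0.0]
force: [-0.9, 1.1, 5.6]
finger_gap: 0.567
gripper_force: 123.2
```

>>> {"op": "send_rows", "data": {
  "commands": "40 0 0 0 0;40 0 0 -0.1 0;40 0 0 -0.2 0;40 0 0 -0.2 0;40 0 0 -0.2 0;40 0 0 -0.1 0;40 0 0 0 0"
}}

```text
t: 5.57
tcp_pos: [0.457, 0.326, 0.0529]
tool_rot: [0.787, 0.617, 0.0, 0.0]
force: [-0.5, 0.4, -2.3]
finger_gap: 0.564
gripper_force: 123.1
```

Run:
```python
from h import *
from station import cams
import cv2
go([.458,.322,.15])
c=cams.snapshot("side");b=c["pixels"][130:250,110:270,::-1]
w=cams.snapshot("scene")["pixels"][100:220,210:370,::-1]
cv2.imwrite("pics/lift1.png",np.hstack([cv2.convertScaleAbs(cv2.resize(i,(400,300),interpolation=2),alpha=1.5) for i in(b,w)]))
```

```text
t 5.57 tcp [0.457  0.326  0.0529] theta 76.2 zax [ 0.001  0.    -1.   ] q6 0.66 gap 0.564 F [-0.5  0.4 -2.3]
need [-0.18  0.1  -4.86]
```

View pics/lift1.png

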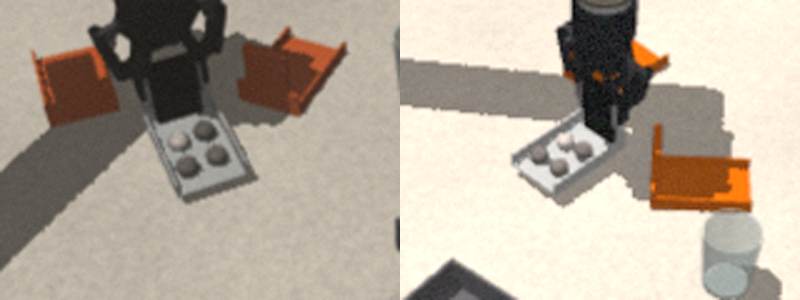

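The tray is lifted: the force matches its full weight, the pebbles are still in place around (200,150) in the left crop, and it is nearly level. I'll continue up with gentle ramps.

>>> {"op": "send_rows", "data": {
  "commands": "40 0 0 -0.2 0;40 0 0 -0.4 0;40 0 0 -0.6 0;40 0 0 -0.7 0;40 0 0 -0.7 0;40 0 0 -0.7 0;40 0 0 -0.7 0;40 0 0 -0.7 0;40 0 0 -0.7 0;40 0 0 -0.7 0;40 0 0 -0.7 0;40 0 0 -0.7 0;40 0 0 -0.7 0;40 0 0 -0.7 0;40 0 0 -0.6 0;40 0 0 -0.4 0;40 0 0 -0.2 0;40 0 0 0 0"
}}

```text
t: 7.17
tcp_pos: [0.4569, 0.326, 0.2554]
tool_rot: [0.787, 0.617, 0.001, 0.0]
force: [0.7, 0.0, -2.2]
finger_gap: 0.567
gripper_force: 123.1
```

Run:
```python
from h import *
from station import cams
import cv2
go([.544,-.031,.245])
c=cams.snapshot("wrist");b=c["pixels"][:,:,::-1]
cv2.imwrite("pics/lift2.png",b)
d=cams.snapshot("side");np.savez("pics/side2.npz",**d)
```

```text
t 7.17 tcp [0.4569 0.326  0.2554] theta 76.2 zax [ 0.002  0.001 -1.   ] q6 0.66 gap 0.567 F [ 0.7  0.  -2.2]
need [-16.29   8.5    0.51]
```

View pics/lift2.png

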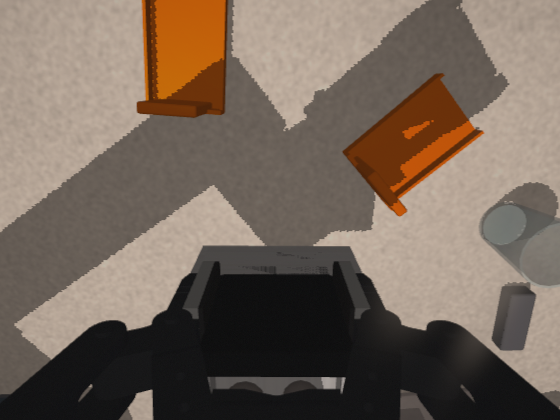

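>>> {"op": "send_rows", "data": {
  "commands": "40 0 0 0 -0.6;40 0 0 0 -0.6;40 -0.2 0.08 0 0;40 -0.4 0.16 0 0;40 -0.6 0.24 0 0;40 -0.8 0.32 0 0;40 -0.8 0.32 0 0;40 -0.8 0.32 0 0;40 -0.8 0.32 0 0;40 -0.8 0.32 0 0;40 -0.8 0.32 0 0;40 -0.8 0.32 0 0;40 -0.8 0.32 0 0;40 -0.8 0.32 0 0;40 -0.8 0.32 0 0;40 -0.8 0.32 0 0;40 -0.8 0.32 0 0;40 -0.8 0.32 0 0;40 -0.8 0.32 0 0"
}}

```text
t: 8.85
tcp_pos: [0.5153, 0.0632, 0.2541]
tool_rot: [0.761, 0.649, -0.0, -0.0]
force: [0.6, -0.7, -2.4]
finger_gap: 0.566
gripper_force: 123.1
```

>>> {"op": "send_rows", "data": {
  "commands": "40 -0.8 0.32 0 0;40 -0.8 0.32 0 0;40 -0.8 0.32 0 0;40 -0.8 0.32 0 0;40 -0.6 0.28 0 0;40 -0.4 0.2 0 0;40 -0.2 0.1 0 0;40 -0.2 0.1 0 0;40 0 0 0 0;40 0 0 0 0"
}}

```text
t: 9.68
tcp_pos: [0.5397, -0.0312, 0.2542]
tool_rot: [0.761, 0.649, -0.0, -0.0]
force: [-0.4, 0.1, -1.8]
finger_gap: 0.568
gripper_force: 123.1
```

Run:
```python
from h import *
from station import cams
import cv2
go([.54,-.031,.245])
b=cams.snapshot("side")["pixels"][90:300,180:460,::-1]
w=cams.snapshot("scene")["pixels"][90:300,120:400,::-1]
cv2.imwrite("pics/carry.png",np.hstack([cv2.convertScaleAbs(cv2.resize(i,(400,300),interpolation=2),alpha=1.5) for i in(b,w)]))
```

```text
t 9.68 tcp [ 0.5397 -0.0312  0.2542] theta 81.0 zax [-0.  0. -1.] q6 -0.11 gap 0.568 F [-0.4  0.1 -1.8]
need [0.01 0.01 0.46]
```

View pics/carry.png

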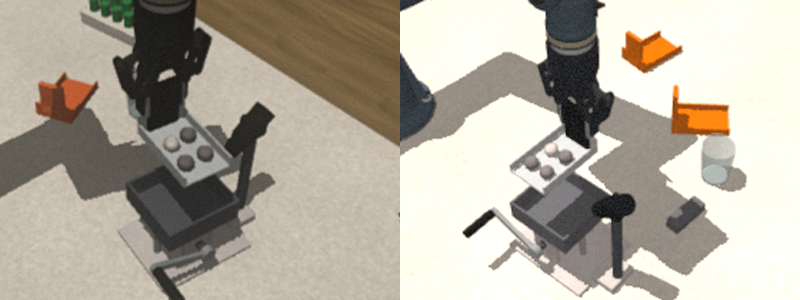

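All four pebbles sit on the level tray above the tub: (190,150) in the left crop and (548,160) in the right. I'll loosen the grip to let the tray swing.

>>> {"op": "send_rows", "data": {
  "commands": "40 0 0 0 0;40 0 0 0 0;40 0 0 0 0;40 0 0 0 0;40 0 0 0 0;40 0 0 0 0",
  "grip_force": 20
}}

```text
t: 10.28
tcp_pos: [0.5399, -0.0316, 0.2543]
tool_rot: [0.761, 0.649, -0.0, 0.0]
force: [-0.5, -0.1, -2.6]
finger_gap: 0.566
gripper_force: 123.1
```

```bash
cat > look.py <<'E'
import sys
from h import *
from station import cams
import cv2
go([float(v) for v in sys.argv[2:5]])
b=cams.snapshot("side");np.savez("pics/side_l.npz",**b);b=b["pixels"][90:300,180:460,::-1]
w=cams.snapshot("scene");np.savez("pics/scene_l.npz",**w);w=w["pixels"][90:300,120:400,::-1]
cv2.imwrite(f"pics/{sys.argv[1]}.png",np.hstack([cv2.convertScaleAbs(cv2.resize(i,(400,300),interpolation=2),alpha=1.5) for i in(b,w)]))
E
python3 - <<'E'
from h import *
from station import cams
import cv2
go([.54,-.031,.245])
# change vs carry: compare pixel diff in tray region
b=cams.snapshot("side")["pixels"][90:300,180:460,::-1]
o=cv2.imread("pics/carry.png")[:,:400]; n=cv2.convertScaleAbs(cv2.resize(b,(400,300),interpolation=2),alpha=1.5)
d=cv2.absdiff(o,n).max(2)>60; print(d.sum(), d[100:190,130:240].sum())
E
```

```text
t 10.28 tcp [ 0.5399 -0.0316  0.2543] theta 81.0 zax [ 0. -0. -1.] q6 -0.11 gap 0.566 F [-0.5 -0.1 -2.6]
need [ 0.03 -0.    0.47]
0 0
```

The grip force did not drop, so I'll nudge the opening target for it to take effect.

>>> {"op": "send_rows", "data": {
  "commands": "44 0 0 0 0;44 0 0 0 0;44 0 0 0 0;44 0 0 0 0;44 0 0 0 0;44 0 0 0 0",
  "grip_force": 20
}}

```text
t: 10.83
tcp_pos: [0.54, -0.0317, 0.2543]
tool_rot: [0.761, 0.649, 0.0, 0.0]
force: [-1.0, -0.9, -3.0]
finger_gap: 0.565
gripper_force: 123.2
```

>>> {"op": "send_rows", "data": {
  "commands": "46 0 0 0 0;46 0 0 0 0;47 0 0 0 0;47 0 0 0 0;47.5 0 0 0 0;47.5 0 0 0 0",
  "grip_force": 20
}}

```text
t: 11.33
tcp_pos: [0.54, -0.0317, 0.2543]
tool_rot: [0.761, 0.649, 0.0, 0.0]
force: [0.5, -0.1, -2.2]
finger_gap: 0.57
gripper_force: 123.1
```

>>> {"op": "send_rows", "data": {
  "commands": "47.5 0 0 0.2 0;47.5 0 0 0.4 0;47.5 0 0 0.4 0;47.5 0 0 0.4 0;47.5 0 0 0.4 0;47.5 0 0 0.2 0;47.5 0 0 0 0;48 0 0 0 0;48 0 0 0 0;48 0 0 0 0",
  "grip_force": 20
}}

```text
t: 12.17
tcp_pos: [0.5404, -0.0318, 0.2147]
tool_rot: [0.761, 0.649, 0.0, 0.0]
force: [-0.1, 0.5, -2.8]
finger_gap: 0.571
gripper_force: 117.4
```

>>> {"op": "send_rows", "data": {
  "commands": "48.3 0 0 0 0;48.3 0 0 0 0;48.3 0 0 0 0"
}}

```text
t: 12.42
tcp_pos: [0.5401, -0.0317, 0.2146]
tool_rot: [0.761, 0.649, 0.0, 0.0]
force: [0.1, -0.4, -2.4]
finger_gap: 0.569
gripper_force: 100.0
```

>>> {"op": "send_rows", "data": {
  "commands": "48.6 0 0 0 0;48.6 0 0 0 0;48.6 0 0 0 0"
}}

```text
t: 12.67
tcp_pos: [0.54, -0.0317, 0.2144]
tool_rot: [0.761, 0.649, 0.0, 0.0]
force: [-0.1, -0.3, -3.2]
finger_gap: 0.575
gripper_force: 82.4
```

Force falls linearly with the opening, at about 58 N/mm. I'll ease it further.

>>> {"op": "send_rows", "data": {
  "commands": "49 0 0 0 0;49 0 0 0 0;49.3 0 0 0 0;49.3 0 0 0 0;49.3 0 0 0 0"
}}

```text
t: 13.08
tcp_pos: [0.5399, -0.0317, 0.2143]
tool_rot: [0.761, 0.649, -0.0, -0.0]
force: [0.8, -0.6, -2.5]
finger_gap: 0.578
gripper_force: 41.2
```

>>> {"op": "send_rows", "data": {
  "commands": "49.5 0 0 0 0;49.5 0 0 0 0;49.5 0 0 0 0"
}}

```text
t: 13.33
tcp_pos: [0.54, -0.0317, 0.2143]
tool_rot: [0.761, 0.649, 0.0, 0.0]
force: [0.1, -0.7, -3.2]
finger_gap: 0.578
gripper_force: 29.6
```

```bash
python3 look.py rel1 .54 -.031 .214
```

```text
t 13.33 tcp [ 0.54   -0.0317  0.2143] theta 81.0 zax [ 0. -0. -1.] q6 -0.11 gap 0.578 F [ 0.1 -0.7 -3.2]
need [ 0.03 -0.    0.02]
```

View pics/rel1.png

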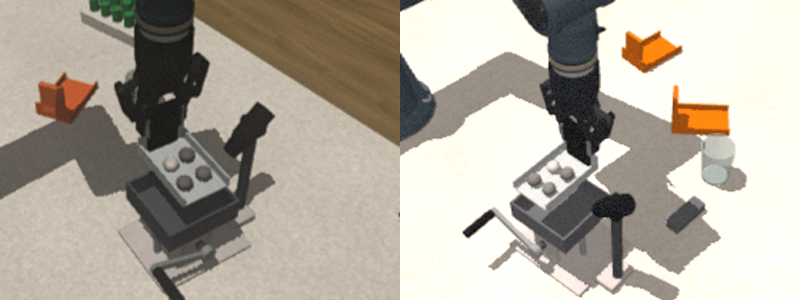

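The tray is still level over the tub with its pebbles around (187,170). I'll ease further in small steps.

>>> {"op": "send_rows", "data": {
  "commands": "49.6 0 0 0 0;49.6 0 0 0 0;49.7 0 0 0 0;49.7 0 0 0 0;49.7 0 0 0 0"
}}

```text
t: 13.85
tcp_pos: [0.54, -0.0317, 0.2143]
tool_rot: [0.761, 0.649, -0.0, -0.0]
force: [0.2, 0.4, -2.7]
finger_gap: 0.581
gripper_force: 17.7
```

```bash
cat > diff.py <<'E'
from h import *
from station import cams,readout
import cv2
o=cam("side_l")["pixels"]; n=cams.snapshot("side")["pixels"]
d=cv2.absdiff(o,n).max(2)>40; print("changed",d[90:250,260:360].sum()); print(np.round(readout.sense()["force"],2))
# bright tray (aluminium) lower-edge pixel in the side view
m=cv2.inRange(n,(95,95,95),(255,255,255))[160:260,270:350]; ys,xs=np.nonzero(m); print(len(ys))
E
python3 diff.py
```

```text
changed 0
[-0.72 -1.51 -2.27]
2099
```

>>> {"op": "send_rows", "data": {
  "commands": "49.8 0 0 0 0;49.8 0 0 0 0;49.8 0 0 0 0;49.8 0 0 0 0"
}}

```text
t: 14.23
tcp_pos: [0.54, -0.0317, 0.2143]
tool_rot: [0.761, 0.649, 0.0, 0.0]
force: [-0.1, 0.1, -2.3]
finger_gap: 0.587
gripper_force: 11.7
```

```bash
python3 diff.py
```

```text
changed 0
[ 0.28  0.22 -2.75]
2096
```

>>> {"op": "send_rows", "data": {
  "commands": "49.85 0 0 0 0;49.85 0 0 0 0;49.85 0 0 0 0;49.85 0 0 0 0"
}}

```text
t: 14.62
tcp_pos: [0.54, -0.0317, 0.2143]
tool_rot: [0.761, 0.649, 0.0, 0.0]
force: [0.2, -0.7, -3.7]
finger_gap: 0.583
gripper_force: 8.8
```

```bash
python3 diff.py
```

```text
changed 0
[-0.1  -0.41 -3.21]
2100
```

>>> {"op": "send_rows", "data": {
  "commands": "49.88 0 0 0 0;49.88 0 0 0 0;49.88 0 0 0 0"
}}

```text
t: 14.92
tcp_pos: [0.54, -0.0317, 0.2143]
tool_rot: [0.761, 0.649, 0.0, 0.0]
force: [-0.3, -1.3, -2.6]
finger_gap: 0.582
gripper_force: 7.0
```

```bash
python3 diff.py
```

```text
changed 0
[-0.73  0.08 -1.39]
2107
```

>>> {"op": "send_rows", "data": {
  "commands": "49.9 0 0 0 0;49.9 0 0 0 0;49.9 0 0 0 0"
}}

```text
t: 15.22
tcp_pos: [0.54, -0.0317, 0.2143]
tool_rot: [0.761, 0.649, 0.0, 0.0]
force: [0.4, 0.0, -2.2]
finger_gap: 0.585
gripper_force: 5.9
```

```bash
python3 diff.py
```

```text
changed 0
[ 0.11  0.04 -2.02]
2098
```

>>> {"op": "send_rows", "data": {
  "commands": "49.92 0 0 0 0;49.92 0 0 0 0;49.92 0 0 0 0"
}}

```text
t: 15.52
tcp_pos: [0.5399, -0.0317, 0.2143]
tool_rot: [0.761, 0.649, -0.0, -0.0]
force: [-0.3, -0.1, -4.1]
finger_gap: 0.585
gripper_force: 4.2
```

```bash
python3 diff.py
```

```text
changed 768
[-1.22 -0.4  -3.38]
2074
```

>>> {"op": "send_rows", "data": {
  "commands": "49.92 0 0 0 0;49.92 0 0 0 0;49.92 0 0 0 0;49.92 0 0 0 0;49.92 0 0 0 0;49.92 0 0 0 0"
}}

```text
t: 16.07
tcp_pos: [0.5401, -0.0317, 0.2144]
tool_rot: [0.761, 0.649, 0.0, 0.0]
force: [0.2, 0.6, -1.6]
finger_gap: 0.588
gripper_force: 3.7
```

```bash
python3 diff.py; python3 look.py rel2 .54 -.031 .214
```

```text
changed 1162
[ 0.62 -0.31 -1.53]
2334
t 16.12 tcp [ 0.5401 -0.0317  0.2144] theta 81.0 zax [ 0. -0. -1.] q6 -0.11 gap 0.587 F [ 0.6 -0.3 -1.5]
need [ 0.04 -0.01  0.02]
```

View pics/rel2.png

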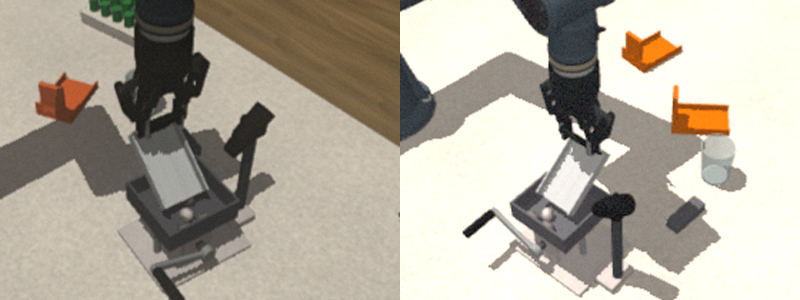

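The tray has swung about 45° and is empty, and the force has dropped by the pebbles' weight. The pebbles are in the tub around (190,210) in the left crop and (548,215) in the right. Next I'll firm the grip, rise and carry the tray back left.

>>> {"op": "send_rows", "data": {
  "commands": "49.7 0 0 0 0;49.4 0 0 0 0;49.4 0 0 0 0;49.4 0 0 -0.2 0;49.4 0 0 -0.4 0;49.4 0 0 -0.6 0;49.4 0 0 -0.6 0;49.4 0 0 -0.6 0;49.4 0 0 -0.4 0;49.4 0 0 -0.2 0;49.4 0.3 -0.2 0 0"
}}

```text
t: 17.13
tcp_pos: [0.5383, -0.026, 0.2757]
tool_rot: [0.761, 0.649, 0.001, 0.002]
force: [0.4, 0.6, -1.4]
finger_gap: 0.581
gripper_force: 17.0
```

>>> {"op": "send_rows", "data": {
  "commands": "49.4 0.75 -0.4 0 0;49.4 0.8 -0.4 0 0;49.4 0.8 -0.45 0 0;49.4 0.8 -0.45 0 0;49.4 0.8 -0.45 0 0;49.4 0.8 -0.45 0 0;49.4 0.8 -0.45 0 0;49.4 0.8 -0.45 0 0;49.4 0.8 -0.45 0 0;49.4 0.8 -0.45 0 0;49.4 0.8 -0.45 0 0;49.4 0.8 -0.45 0 0;49.4 0.8 -0.45 0 0;49.4 0.8 -0.45 0 0;49.4 0.7 -0.4 0 0;49.4 0.4 0 0 0;49.4 0 0 0 0"
}}

```text
t: 18.55
tcp_pos: [0.4446, 0.239, 0.2739]
tool_rot: [0.76, 0.65, -0.0, -0.0]
force: [1.0, -0.0, -1.6]
finger_gap: 0.582
gripper_force: 17.0
```

```bash
python3 look.py ret .445 .235 .12
```

```text
t 18.55 tcp [0.4446 0.239  0.2739] theta 81.1 zax [-0.  0. -1.] q6 0.43 gap 0.582 F [ 1.  -0.  -1.6]
need [-0.2   0.05  7.7 ]
```

>>> {"op": "send_rows", "data": {
  "commands": "49.4 0 0 0.4 0;49.4 0 0 0.7 0;49.4 0 0 0.7 0;49.4 0 0 0.7 0;49.4 0 0 0.7 0;49.4 0 0 0.7 0;49.4 0 0 0.7 0;49.4 0 0 0.7 0;49.4 0 0 0.7 0;49.4 0 0 0.7 0;49.4 0 0 0.5 0;49.4 0 0 0.2 0;49.5 0 0 0 0"
}}

```text
t: 19.73
tcp_pos: [0.4447, 0.2369, 0.1252]
tool_rot: [0.761, 0.649, -0.001, -0.0]
force: [-0.1, 0.8, -1.2]
finger_gap: 0.584
gripper_force: 17.0
```

>>> {"op": "send_rows", "data": {
  "commands": "49.5 0.1 0 0.2 0;49.5 0.2 0 0.2 0;49.5 0.25 0 0.2 0;49.5 0.25 0 0.2 0;49.5 0.25 0 0.2 0;49.5 0.25 0 0.2 0;49.5 0.25 0 0.2 0;49.5 0.25 0 0.2 0;49.5 0.25 0 0.2 0;49.5 0.25 0 0.2 0"
}}

```text
t: 20.57
tcp_pos: [0.453, 0.2842, 0.0867]
tool_rot: [0.761, 0.649, 0.001, 0.0]
force: [-0.5, 1.2, 4.6]
finger_gap: 0.581
gripper_force: 19.7
```

>>> {"op": "send_rows", "data": {
  "commands": "49.5 0.25 0 0.2 0;49.5 0.25 0 0.2 0;49.5 0.25 0 0.2 0;49.5 0.25 0 0.2 0;49.5 0.25 0 0.2 0;49.5 0.25 0 0.2 0;49.5 0.2 0 0.2 0;49.5 0.1 0 0.2 0;49.5 0 0 0.2 0"
}}

```text
t: 21.32
tcp_pos: [0.4587, 0.3198, 0.0502]
tool_rot: [0.761, 0.649, 0.001, -0.0]
force: [0.7, 2.7, 3.1]
finger_gap: 0.586
gripper_force: 21.7
```

```bash
python3 look.py down .457 .326 .036
```

```text
t 21.32 tcp [0.4587 0.3198 0.0502] theta 80.9 zax [ 0.002  0.002 -1.   ] q6 0.57 gap 0.586 F [0.7 2.7 3.1]
need [ 0.29 -0.13  0.71]
```

>>> {"op": "send_rows", "data": {
  "commands": "49.5 0.1 0 0.15 0;49.5 0.1 0 0.15 0;49.5 0.1 0 0.15 0;49.5 0 0 0.1 0;49.5 0 0 0 0"
}}

```text
t: 21.83
tcp_pos: [0.459, 0.3248, 0.0392]
tool_rot: [0.761, 0.649, 0.0, -0.0]
force: [-0.6, 1.1, 1.2]
finger_gap: 0.58
gripper_force: 21.5
```

>>> {"op": "send_rows", "data": {
  "commands": "49.5 0 0 0.1 0;49.5 0 0 0.1 0;49.5 0 0 0 0"
}}

```text
t: 22.08
tcp_pos: [0.4591, 0.3251, 0.0387]
tool_rot: [0.761, 0.649, 0.001, -0.0]
force: [-4.6, -1.4, 24.9]
finger_gap: 0.58
gripper_force: 23.9
```

Run:
```python
from h import *
from station import cams
import cv2
go([.46,.326,.036])
w=cams.snapshot("wrist");np.savez("pics/wl.npz",**w);w=w["pixels"]
b=cams.snapshot("side")["pixels"][130:250,110:270]
cv2.imwrite("pics/flat.png",np.hstack([cv2.convertScaleAbs(cv2.resize(i,(400,300),interpolation=2),alpha=1.5) for i in(b,w)])[:,:,::-1])
```

```text
t 22.08 tcp [0.4591 0.3251 0.0387] theta 80.9 zax [ 0.001  0.001 -1.   ] q6 0.57 gap 0.58 F [-4.6 -1.4 24.9]
need [0.05 0.04 0.14]
```

The tray is flat, since the downward force jumped to 25 N. I'll release it and rise.

>>> {"op": "send_rows", "data": {
  "commands": "49.5 0 0 -0.1 0;55 0 0 0 0;65 0 0 0 0;75 0 0 0 0;75 0 0 0 0;75 0 0 -0.3 0;75 0 0 -0.6 0;75 0 0 -0.8 0;75 0 0 -0.8 0;75 0 0 -0.8 0;75 0 0 -0.8 0;75 0 0 -0.8 0;75 0 0 -0.8 0;75 0 0 -0.8 0;75 0 0 -0.8 0;75 0 0 -0.5 0;75 0 0 0 0"
}}

```text
t: 23.6
tcp_pos: [0.4603, 0.3252, 0.1963]
tool_rot: [0.761, 0.649, 0.003, 0.001]
force: [0.8, -0.6, -1.2]
finger_gap: 0.879
gripper_force: 0.0
```

Run:
```python
from h import *
from station import cams
import cv2
go([.42,-.187,.25])
s=cams.snapshot("scene");np.savez("pics/s3.npz",**s);b=cams.snapshot("side");np.savez("pics/b3.npz",**b)
f=lambda i,x,y,w,h:cv2.convertScaleAbs(cv2.resize(i[y:y+h,x:x+w],(400,300),interpolation=2),alpha=1.5)
a,b=s["pixels"],b["pixels"]
cv2.imwrite("pics/chk.png",np.vstack([np.hstack([f(a,220,110,100,75),f(a,155,195,133,100)]),np.hstack([f(b,140,140,100,75),f(b,255,180,173,130)])])[:,:,::-1])
```

```text
t 23.6 tcp [0.4603 0.3252 0.1963] theta 81.0 zax [ 0.005  0.002 -1.   ] q6 0.57 gap 0.879 F [ 0.8 -0.6 -1.2]
need [-25.6    2.04  -2.76]
```

View pics/chk.png

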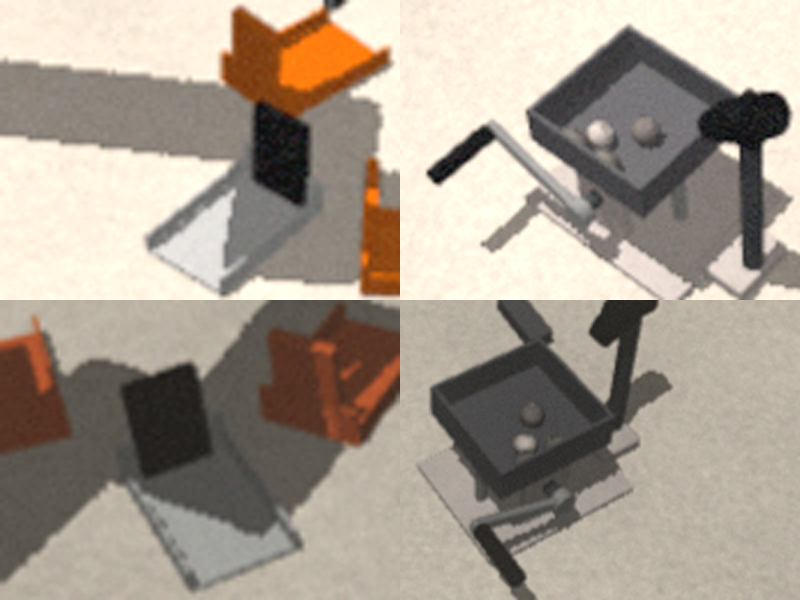

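The tray lies flat and empty at (235,200), and the pebbles are in the tub: (600,135), (648,130), (575,135) and (605,158). Now the lever. The bar middle at rest is about (0.426, -0.186, 0.089), and upright is about (0.519, -0.201, 0.155).

>>> {"op": "send_rows", "data": {
  "commands": "50 -0.5 0.05 0 0;50 -1 0.1 0 0;50 -1 0.1 0 0;50 -1 0.1 0 0;50 -1 0.1 0 0;50 -1 0.1 0 0;50 -1 0.1 0 0;50 -1 0.1 0 0;50 -1 0.1 0 0;50 -1 0.1 0 0;50 -1 0.1 0 0;50 -1 0.1 0 0;50 -1 0.1 0 0;50 -1 0.1 0 0;50 -1 0.1 0 0"
}}

```text
t: 24.95
tcp_pos: [0.4406, 0.0322, 0.1923]
tool_rot: [0.761, 0.649, -0.001, -0.001]
force: [-0.5, 0.1, 0.2]
finger_gap: 0.587
gripper_force: 0.0
```

>>> {"op": "send_rows", "data": {
  "commands": "50 -1 0.1 0 0;50 -1 0.1 0 0;50 -1 0.1 0 0;50 -1 0.1 0 0;50 -1 0.1 0 0;50 -1 0.1 0 0;50 -1 0.1 0 0;50 -1 0.1 0 0;50 -1 0 0 0;50 -1 0 0 0;50 -0.5 0 0 0;50 -0.5 0 0 0;50 0 0 0 0"
}}

```text
t: 26.03
tcp_pos: [0.4228, -0.1876, 0.1928]
tool_rot: [0.761, 0.648, -0.0, -0.0]
force: [-0.0, -1.1, 0.1]
finger_gap: 0.585
gripper_force: 0.0
```

Run:
```python
from h import *
from station import cams
import cv2
go([.426,-.186,.078])
c=cams.snapshot("wrist");np.savez("pics/w4.npz",**c);im=c["pixels"]
# dark bar pixels whose rays at z=.089 lie near the expected place
ys,xs=np.mgrid[0:420,0:560];p=np.c_[xs.ravel(),ys.ravel(),np.ones(xs.size)]
d=R.from_quat(c["rotation"]).apply(np.linalg.solve(c["intrinsics"],p.T).T) if np.ndim(c["rotation"])==1 else p@np.linalg.inv(c["intrinsics"]).T@np.array(c["rotation"]).T
e=np.array(c["eye"]);P=(e+d*((.089-e[2])/d[:,2])[:,None])
th=np.radians(-9.3);X=np.array([np.cos(th),np.sin(th)]);Y=np.array([-X[1],X[0]])
r=P[:,:2]-[.426,-.186];u,v=r@X,r@Y
k=(abs(u)<.03)&(abs(v)<.055)&(im.reshape(-1,3).max(1)<55)
print(k.sum());L=cv2.connectedComponentsWithStats(k.reshape(420,560).astype(np.uint8))
for i in range(1,L[0]):
    if L[2][i,4]>150:
        m=(L[1]==i).ravel();print(L[2][i],"u",np.percentile(u[m],[1,50,99]).round(4),"v",np.percentile(v[m],[1,50,99]).round(4))
        f=np.polyfit(v[m],u[m],1);print("slope deg",np.degrees(f[0]))
```

```text
t 26.03 tcp [ 0.4228 -0.1876  0.1928] theta 80.8 zax [-0.001  0.    -1.   ] q6 -0.5 gap 0.585 F [-0.  -1.1  0.1]
need [0.1  0.15 5.74]
2373
[273 138  53  15 246] u [-0.0035  0.0236  0.0299] v [0.0368 0.0427 0.046 ]
slope deg -47.267061876576584
[ 268  144   27  100 2127] u [-0.0068  0.0007  0.0085] v [-0.027   0.0079  0.0394]
slope deg -1.1057495837311024
```

>>> {"op": "send_rows", "data": {
  "commands": "50 0.1 0.2 0.4 0;50 0 0 0.6 0;50 0 0 0.6 0;50 0 0 0.6 0;50 0 0 0.6 0;50 0 0 0.6 0;50 0 0 0.6 0;50 0 0 0.6 0;50 0 0 0.6 0;50 0 0 0.5 0;50 0 0 0 0;8 0 0 0 0;8 0 0 0 0;8 0 0 0 0;8 0 0 0 0;8 0 0 0 0;8 0 0 0 0;8 0 0 0 0;8 0 0 0 0",
  "grip_force": 40
}}

```text
t: 27.67
tcp_pos: [0.4261, -0.1842, 0.0797]
tool_rot: [0.76, 0.65, -0.001, -0.001]
force: [-5.8, 0.6, 3.8]
finger_gap: 0.167
gripper_force: 39.2
```

Run:
```python
from h import *
go([.5188,-.2012,.144])
# arc from rest (20 deg) to 90 deg in 18 steps: tool y, z shares
a=np.radians(np.linspace(20,90,19)); y=-.1*np.cos(a);z=.1*np.sin(a)
print(np.c_[np.diff(y)/.02,-np.diff(z)/.02].round(2).tolist())
```

```text
t 27.67 tcp [ 0.4261 -0.1842  0.0797] theta 81.0 zax [-0.003  0.001 -1.   ] q6 -0.49 gap 0.167 F [-5.8  0.6  3.8]
need [-0.11  4.7  -3.23]
[[0.13, -0.31], [0.15, -0.31], [0.17, -0.29], [0.19, -0.28], [0.21, -0.27], [0.22, -0.25], [0.24, -0.24], [0.26, -0.22], [0.27, -0.2], [0.28, -0.19], [0.3, -0.17], [0.31, -0.14], [0.32, -0.12], [0.32, -0.1], [0.33, -0.08], [0.33, -0.06], [0.34, -0.03], [0.34, -0.01]]
```

The bar is gripped, so I'll follow the arc.

>>> {"op": "send_rows", "data": {
  "commands": "8 0 0.13 -0.31 0;8 0 0.15 -0.31 0;8 0 0.17 -0.29 0;8 0 0.19 -0.28 0;8 0 0.21 -0.27 0;8 0 0.22 -0.25 0;8 0 0.24 -0.24 0;8 0 0.26 -0.22 0;8 0 0.27 -0.2 0;8 0 0 0 0"
}}

```text
t: 28.5
tcp_pos: [0.4573, -0.1886, 0.1272]
tool_rot: [0.759, 0.651, -0.004, -0.007]
force: [-17.2, -2.4, 12.0]
finger_gap: 0.172
gripper_force: 39.1
```

>>> {"op": "send_rows", "data": {
  "commands": "8 0 0.28 -0.19 0;8 0 0.3 -0.17 0;8 0 0.31 -0.14 0;8 0 0.32 -0.12 0;8 0 0.32 -0.1 0;8 0 0.33 -0.08 0;8 0 0.33 -0.06 0;8 0 0.34 -0.03 0;8 0 0.34 -0.01 0;8 0 0 0 0;8 0 0 0 0"
}}

```text
t: 29.42
tcp_pos: [0.5193, -0.1976, 0.1458]
tool_rot: [0.76, 0.649, 0.0, -0.002]
force: [-3.9, 5.3, 9.2]
finger_gap: 0.169
gripper_force: 42.4
```

```bash
python3 look.py up .5188 -.2012 .144
python3 - <<'E'
from h import *
# lever arm direction from fresh views: tub rim height by rays at old rim corners
import cv2
c=cam("scene_l")["pixels"]
cv2.imwrite("pics/lev.png",c[:,:,::-1])
E
```

```text
t 29.42 tcp [ 0.5193 -0.1976  0.1458] theta 81.0 zax [-0.003  0.003 -1.   ] q6 -0.41 gap 0.169 F [-3.9  5.3  9.2]
need [-0.18  0.    0.09]
```

```bash
python3 - <<'E'
from h import *
import cv2
o=cam("s3")["pixels"];n=cam("scene_l")["pixels"]
for (x,y,w,h) in[(222,196,20,16),(228,235,24,30)]:
    t=o[y:y+h,x:x+w];r=cv2.matchTemplate(n[y-12:y+h+12,x-12:x+w+12],t,cv2.TM_CCOEFF_NORMED);_,v,_,l=cv2.minMaxLoc(r);print(v,l[0]-12,l[1]-12)
a=cam("scene0")
E
python3 -c "
from station import readout;s=readout.sense();print(s['t'],s['force'],s['finger_gap'])"
```

```text
0.8949824571609497 -1 -3
0.43067649006843567 -9 -9
29.5167 [-4.02155109  4.31315138  9.11494096] 0.1734559532579583
```

The tub has risen about 3 px, which matches roughly 12 mm of lift, and the lever's travel matches upright to within 1 mm. I'm handing in while holding it.

```bash
python3 -c "
from station import sign_off;print(sign_off())"
```

```text
the job is handed in; nothing more can be done
None
```

The job is handed in at about 29.5 s of the 72 s: the pebbles are in the tub, the empty tray is flat on the table clear of the stand, and the arm is holding the lever upright at full lift.

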